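# Cure the glued flower under the lamp

### The job

The glue under the pink flower on one of the corked jars needs curing. Stand that jar upright on the middle of the lamp's round white pad and let go of it, then press the green button right down, keep it down for at least three seconds without a break, and let it come up again. Never press the red button.

Things in the scene. Friction and masses are not known exactly. Their poses are not given: they have to be found in the camera images.
- jar_pink_mid (a point): Small round glass jar with a cork lid and a pink dried flower on the lid (two others of the same size, a white flower and a grey-green one, are bystanders). Glass 52 mm across and 58 mm tall; cork 43 mm across up to 70 mm; flower to about 83 mm. About 160 g, standing loose on the table. This point is on the jar's axis 40 mm above its underside, where the glass is 52 mm across; its z axis points up along the jar. At least 55 mm is free between neighbouring jars.
- pad (a point): Curing lamp, fixed to the table: a grey base plate (120 mm wide, 10 mm thick) with a round white pad 90 mm across; the jar stands on the pad. This point is the centre of the pad's top face, 12 mm above the table. Its x axis points level towards the lamp block, a black box 110 mm wide whose violet-tubed front is about 105 mm from this point and whose top is 90 mm above the table. Nothing stands over the pad.
- green_top (a point): Green round push button (40 mm across) of the lamp, on top of its own grey box (100 x 84 mm, 45 mm tall) fixed to the table. Momentary: a spring brings it up when released. This point is the centre of the cap's top, 60 mm above the table when up. It moves straight down 8 mm to a hard stop; it takes 1.5 N to start and 5 N to be fully down. It counts as down from 5 mm.
- red_top (a point): Red round push button of another machine, same shape, size and kind of box as the green one: not to be pressed. This point is the centre of its cap's top, 60 mm above the table.

How it is judged (in metres and radians):
On the way, in this order (a step that is already met when the one before it is completed fails the run):
1. the jar with the pink flower stands upright on the middle of the white pad (horizontal distance between jar_pink_mid and pad below 0.02 m and z of jar_pink_mid in the frame of pad between 0.034 and 0.046 m and angle between jar_pink_mid's own z axis and vertical below 0.17 rad), for 0.2 s.
2. with the jar there, the green button is held down for its dwell without a break (all of step 1 and distance of green_top from where it was at the start of the episode above 0.005 m), for 2.8 s.
At the end, for the whole second after the job is handed in: The pink-flower jar stands upright (within 10 degrees) on the white pad, its axis within 20 mm of the pad's centre, and the green button is up again (within 2 mm), after having been held at least 5 mm down for 2.8 s without a break while the jar stood there (all of step 1 and distance of green_top from where it was at the start of the episode below 0.002 m); the robot touches nothing.
It fails at once if the red button is pressed (more than 3 mm) (distance of red_top from where it was at the start of the episode above 0.003 m).
It also fails if it takes over 51 s, if anything falls off the work surface, if the arm or the gripper's body presses on something with over 40 N, if the wrist force passes 120 N, or if a joint passes its speed limit or range.

### The arm

A 6-joint arm with a two-finger parallel gripper is mounted at the origin on the work surface. World frame = base frame: x ahead of the robot, y to its left, z up, the work surface at z = 0. Lengths are in m, angles in degrees, forces in N, time in s.
With the tool pointing down it reaches from about 0.275 to 1 m from the base axis. Payload 8.4 kg.
Tool frame: the origin (TCP) lies on the centre line of the jaws, within the pads' length; the fingertips stand 19 mm ahead of it and the grasp point (between the pads) is the TCP; z points along the fingers, x is the direction in which the jaws open and shut, and the axes are right-handed (so a half turn about z gives the same grasp; the last joint's range is limited). The gripper opens to 85 mm and grips with 20 to 120 N. Pads are 22 mm wide; open, the fingers measure 114 mm over their backs; the gripper's body (76 mm by 85 mm) begins 54 mm behind the grasp point. The pads swing forward as they close: fully open they stand 13 mm farther back than shut.
Start: joints at [-73.705, 20.225, 93.587, -0, 66.188, -0.138], TCP at [0.177, -0.599, 0.226] pointing down, gripper open.
Joint ranges: [-150.9, 150.9], [-52.94, 120.26], [3.33, 152.33], [-74.26, 254.26], [0, 154.13], [-172.89, 172.89]. Speed limits (degrees/s): [127.2, 127.2, 159.86, 180, 180, 180].

### API

Orientations are given as a 3x3 rotation matrix whose columns are the frame's x, y, z axes.
In Python, from station import * gives the robot as it stands.
- The arm moves only by the shell command python3 -m creep 'ROWS' [FORCE]. ROWS is JSON, a list that holds one entry, the list of rows, each a list of 7 numbers: the shift along the world's x, y, z in cm, then the turn, a rotation vector about the world's x, y, z in rad, then the finger opening in cm, from 0 to 8.54. In form: [[[x, y, z, rx, ry, rz, jaw], ...]]. A call has 1 to 20 rows; each row is the pose to reach, as a shift and turn from the pose commanded when the call began; what a row does not reach only later rows make up. A row lasts 1/10 s, in which the tool goes at most 50 mm and 8.59 degrees, less where a joint would pass 70% of its speed; a pose out of reach is approached as far as the arm can. A call with a gripper value outside its range is refused whole. The fingers move at their own pace and stop on an object; FORCE is the grip in N (left out, the last holds). Time passes only in rows, so rows that repeat a pose let the fingers close. It gives the time, the measured TCP pose, the force and the opening at its end, in the units of the state.
- state(): the state, without advancing time (a new reading comes with each control period).
- camera(name): name is "scene" or "top" or "wrist"; returns the picture (400x640x3 uint8, red, green, blue); there is no depth.
- camera_model(name): a dict with "fx", "fy", "cx", "cy" (pixels), "extrinsics" (4x4, takes a point from camera to world coordinates); the wrist camera has in their place "mount" (4x4, takes a point from camera to tool coordinates, whose origin is the TCP and whose axes are the tool frame's). Camera axes: x right, y down, z forward; pixel columns grow to the right and rows downward; lengths in m; the calibration is good to about 2 mm. A picture is of the moment at which its call begins: read the wrist's pose just before it. camera_model takes no time and is no camera call.
- hand_in(): hands the job in, once; it reports no verdict.
The state is a dict: "t": time; "qpos": joint angles; "joint_velocities": joint speeds; "joint_torque": joint torques, N m; "ee_pos": TCP position; "tcp_rot": TCP orientation; "force": force on the tool from outside, world axes, zero at the start; "torque": the same for the moment, N m; "grip_width": finger opening in m.
Only numpy, scipy, OpenCV 4.12 (cv2) and the standard library are available. Lean on these libraries where they do the work, as an engineer would, in place of code of your own. Each camera call takes 0.05 s, during which the arm holds its last target.

## Working session

There is one attempt and no reset: what is moved stays moved. The work goes in short steps, Python scripts to look and compute and a shell command to move; the robot and the scene stay as the last step left them, time stands still between calls to the robot, and variables do not carry over. Pictures are saved under pics/ and viewed, and the job is handed in when it is done.

```bash
mkdir -p pics
cat > h.py <<'E'
from station import *
import numpy as np, cv2
def snap(n,f):
    im=np.asarray(camera(n)); cv2.imwrite('pics/'+f,im[:,:,::-1]); return im
def ext(n):
    m=camera_model(n)
    if 'extrinsics' in m: return m,np.array(m['extrinsics'])
    s=state();T=np.eye(4);T[:3,:3]=s['tcp_rot'];T[:3,3]=s['ee_pos'];return m,T@np.array(m['mount'])
def ray(n,u,v,z):
    m,E=ext(n);d=E[:3,:3]@np.array([(u-m['cx'])/m['fx'],(v-m['cy'])/m['fy'],1]);o=E[:3,3];return o+d*(z-o[2])/d[2]
E
python3 - <<'E'
from h import *
s=state();print(s)
for n in['scene','top','wrist']:
    snap(n,n+'0.png');print(n,np.round(ext(n)[1],3).tolist())
E
```

```text
{'t': 0.0, 'qpos': array([-7.37040421e+01,  2.02648405e+01,  9.36282623e+01,  1.10626492e-03,
        6.61879025e+01, -1.35605245e-01]), 'joint_velocities': array([-0.04301172, -0.03188774, -0.02925018, -0.00822926, -0.03114014,
       -0.00294717]), 'joint_torque': array([-2.22220493e-03, -6.05258489e+01, -3.42068696e+01, -3.19192368e-04,
        9.41037841e-03, -7.14289907e-07]), 'ee_pos': array([ 0.17668569, -0.59900863,  0.2257421 ]), 'tcp_rot': array([[ 2.82862124e-01, -9.59160505e-01, -3.79758568e-04],
       [-9.59159538e-01, -2.82862379e-01,  1.36196555e-03],
       [-1.41376298e-03, -2.09994156e-05, -9.99999000e-01]]), 'force': array([0.60148738, 0.91788244, 0.0802683 ]), 'torque': array([ 0.04374497, -0.01146924, -0.01973906]), 'grip_width': 0.08533127388091674}
scene [[-0.07, 0.528, -0.846, 1.354], [0.998, 0.035, -0.061, 0.061], [-0.003, -0.849, -0.529, 0.588], [0.0, 0.0, 0.0, 1.0]]
top [[0.021, -0.987, 0.158, 0.332], [-1.0, -0.021, 0.005, 0.01], [-0.002, -0.158, -0.987, 1.227], [0.0, 0.0, 0.0, 1.0]]
wrist [[0.283, -0.921, -0.267, 0.243], [-0.959, -0.272, -0.078, -0.578], [-0.001, 0.278, -0.96, 0.374], [0.0, 0.0, 0.0, 1.0]]
```

View pics/top0.png

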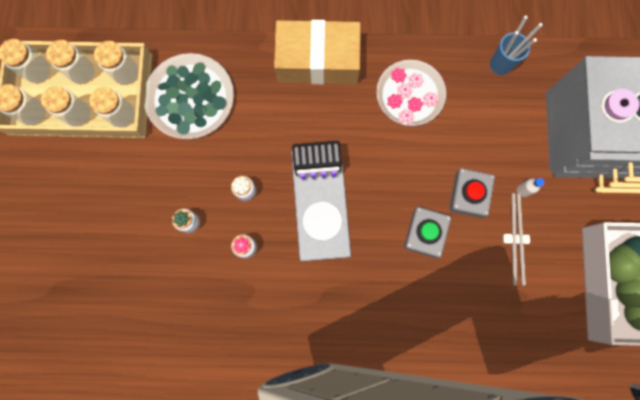

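View pics/scene0.png

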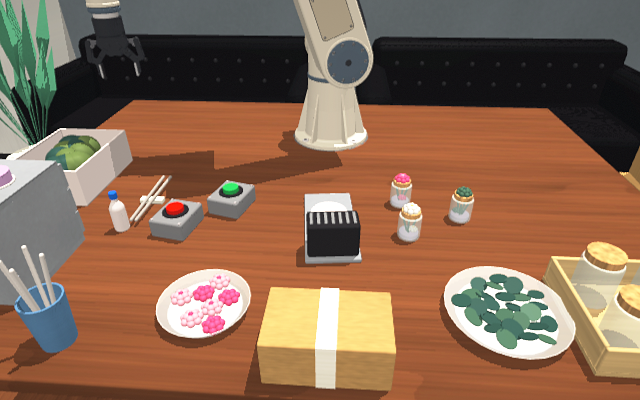

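View pics/wrist0.png

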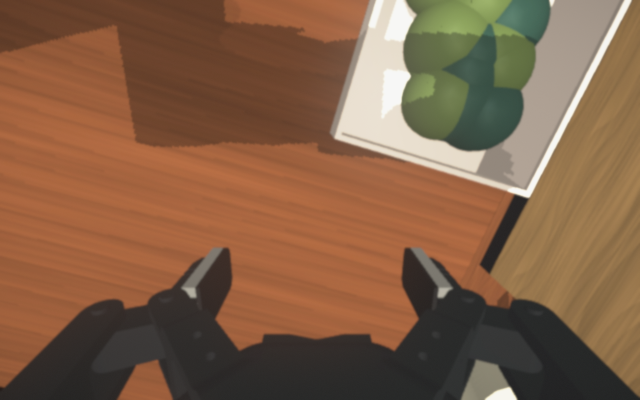

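The top view shows the pink jar near (243,245), the pad near (322,221), green near (430,231) and red near (475,191). The white-flower jar is at (243,187) and the green one at (186,220). Next I'll measure these.

```bash
cat > m.py <<'E'
from h import *
def blob(hsv,lo,hi,roi,up=None):
    m=cv2.inRange(hsv,np.array(lo),np.array(hi))
    k=np.zeros_like(m);x0,y0,x1,y1=roi;k[y0:y1,x0:x1]=m[y0:y1,x0:x1]
    n,_,st,c=cv2.connectedComponentsWithStats(k);i=1+np.argmax(st[1:,4]);return c[i],st[i]
def go(im,n,R):
    hsv=cv2.cvtColor(im,cv2.COLOR_RGB2HSV)
    for nm,(lo,hi,roi,z) in R.items():
        c,st=blob(hsv,lo,hi,roi);print(n,nm,c.round(1),st,ray(n,*c,z).round(4))
E
python3 - <<'E'
from m import *
def rd(f): return cv2.imread('pics/'+f)[:,:,::-1].copy()
P=((160,100,150),(179,255,255));G=((45,120,80),(75,255,255));Rd=((0,225,140),(4,255,255));W=((0,0,200),(179,40,255))
go(rd('top0.png'),'top',{'pink':(*P,(225,225,265,265),.078),'pad':(*W,(290,190,350,250),.012),'green':(*G,(400,200,460,260),.06),'red':(*Rd,(455,170,500,210),.06),'white':(*W,(225,170,262,205),.078)})
go(rd('scene0.png'),'scene',{'pink':(*P,(385,165,415,195),.078),'green':(*G,(210,170,250,210),.06),'red':(*Rd,(155,195,195,225),.06)})
# plate axis: base plate corners from top
for u,v in[(300,260),(350,256),(293,143),(340,141)]: print(ray('top',u,v,.01 if v>200 else .09).round(3))
for u,v in[(419,208),(451,215),(442,257),(406,248)]: print('g',ray('top',u,v,.045).round(3))
E
python3 -c "
import cv2
a=cv2.imread('pics/top0.png')[130:280,160:500];cv2.imwrite('pics/c.png',cv2.resize(a,None,fx=2.3,fy=2.3,interpolation=2))"
```

```text
top pink [241.1 244.9] [234 237  16  16 173] [0.4242 0.1967 0.078 ]
top pad [321.6 219.6] [ 296  190   52   60 2834] [0.4937 0.0188 0.012 ]
top green [429.6 230.8] [420 222  20  19 285] [ 0.4667 -0.2276  0.06  ]
top red [475.  190.2] [467 183  16  16 185] [ 0.5628 -0.3332  0.06  ]
top white [240.5 184.9] [233 178  15  15 155] [0.5604 0.2044 0.078 ]
scene pink [402.  177.8] [395 173  15  10 106] [0.4356 0.1989 0.078 ]
scene green [230.2 188.5] [222 183  17  12 161] [ 0.4844 -0.2205  0.06  ]
scene red [174.4 208. ] [166 203  18  11 158] [ 0.578  -0.3257  0.06  ]
[0.397 0.068 0.01 ]
[ 0.409 -0.05   0.01 ]
[0.658 0.087 0.09 ]
[ 0.665 -0.02   0.09 ]
g [ 0.521 -0.207  0.045]
g [ 0.506 -0.281  0.045]
g [ 0.409 -0.258  0.045]
g [ 0.428 -0.176  0.045]
```

View pics/c.png

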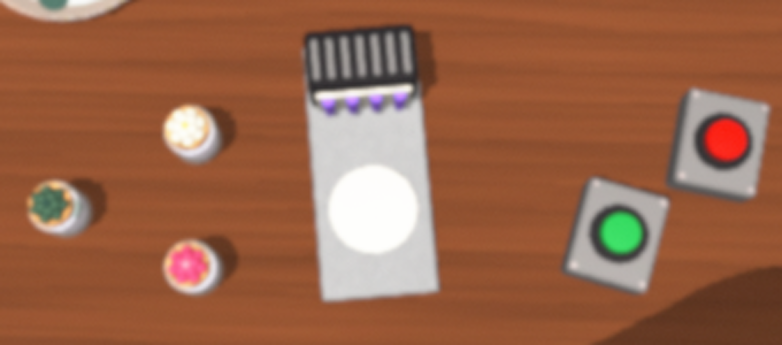

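```bash
python3 -m creep '[[[1.5,4.7,1,0,0,0,8.5],[3,9.4,2,0,0,0,8.5],[4.5,14,3,0,0,0,8.5],[6,18.7,4,0,0,0,8.5],[7.5,23.4,5,0,0,0,8.5],[9,28,5,0,0,0,8.5],[10.5,32.7,5,0,0,0,8.5],[12,37.4,5,0,0,0,8.5],[13.5,42,5,0,0,0,8.5],[15,46.7,5,0,0,0,8.5],[16.5,51.4,5,0,0,0,8.5],[18,56,5,0,0,0,8.5],[19.5,60.7,4,0,0,0,8.5],[21,65.4,3,0,0,0,8.5],[22.5,70,2,0,0,0,8.5],[24,74.7,1,0,0,0,8.5],[25,79,0,0,0,0,8.5],[25,79.7,0,0,0,0,8.5],[25,79.7,0,0,0,0,8.5],[25,79.7,0,0,0,0,8.5]]]'
python3 - <<'E'
from h import *
print(state()['ee_pos']);snap('wrist','w1.png')
E
```

```text
t: 2.15
ee_pos: [0.4264, 0.1967, 0.2264]
tcp_rot: [[0.283, -0.959, -0.001], [-0.959, -0.283, -0.001], [0.001, 0.001, -1.0]]
force: [-0.3, 0.4, 0.3]
grip_width: 0.0849
[0.42635015 0.19669391 0.22643821]
```

View pics/w1.png

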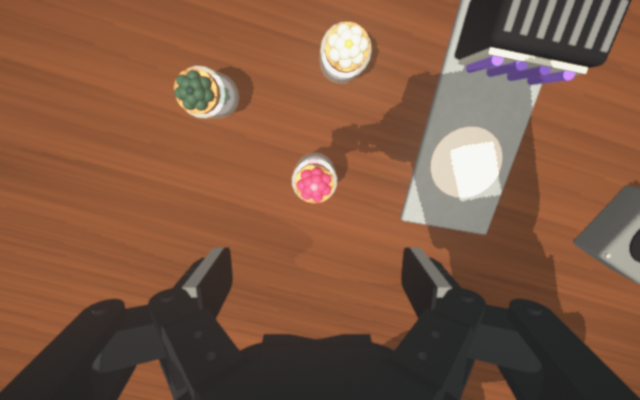

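The wrist view shows the pink flower at (314,184), the pad at about (466,162), white at (346,47) and green-grey at (197,90).

Run:
```python
from m import *
im=cv2.imread('pics/w1.png')[:,:,::-1].copy()
P=((160,100,150),(179,255,255))
go(im,'wrist',{'pink':(*P,(280,140,350,220),.078)})
hsv=cv2.cvtColor(im,cv2.COLOR_RGB2HSV)
print(hsv[165,440],hsv[162,490],hsv[120,470],hsv[210,430],hsv[180,470])
for n,u,v,z in[('wrist',466.5,162,.012),('top',322.2,220.8,.012)]:print(n,ray(n,u,v,z).round(4))
# two-view triangulation of the flower
def od(n,u,v):
    a=ray(n,u,v,0);b=ray(n,u,v,.1);return a,(b-a)/np.linalg.norm(b-a)
def tri(L):
    A=np.zeros((3,3));B=np.zeros(3)
    for a,d in L:
        M=np.eye(3)-np.outer(d,d);A+=M;B+=M@a
    return np.linalg.solve(A,B).round(4)
print('tri',tri([od('top',241.1,244.9),od('wrist',314,184)]),tri([od('top',241.1,244.9),od('scene',402,177.8)]),tri([od('top',429.6,230.8),od('scene',230.2,188.5)]))
a=im[100:240,380:560];cv2.imwrite('pics/c2.png',cv2.resize(a[:,:,::-1],None,fx=4,fy=4,interpolation=2))
```

```text
wrist pink [313.8 184.1] [297 168  33  34 745] [0.4253 0.2011 0.078 ]
[ 19  34 226] [ 30   3 247] [ 30  15 150] [ 27  17 150] [ 30   3 247]
wrist [0.4921 0.0208 0.012 ]
top [0.4908 0.0173 0.012 ]
tri [0.4241 0.1993 0.0686] [0.4248 0.1991 0.0717] [ 0.4674 -0.2278  0.05  ]
```

View pics/c2.png

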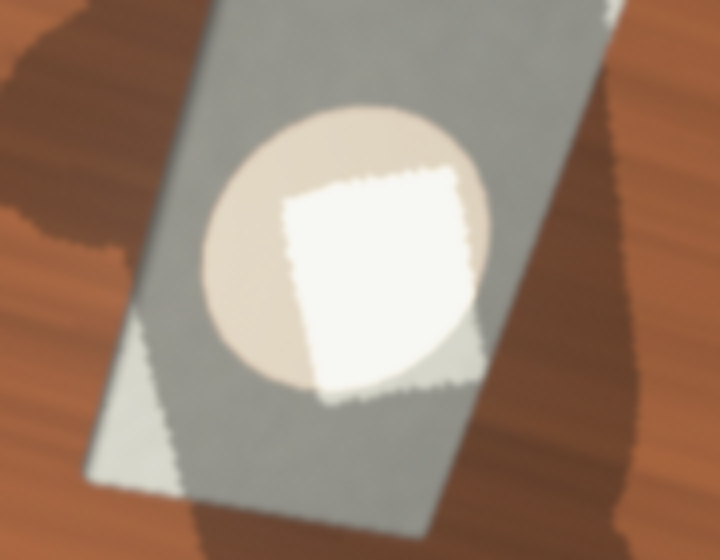

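Jar axis is at about (0.425, 0.1995) and the pad at (0.4915, 0.019). Now to descend.

```bash
python3 -m creep '[[[-0.1,0.2,-4,0,0,0,8.5],[-0.1,0.2,-7.5,0,0,0,8.5],[-0.1,0.2,-10,0,0,0,8.5],[-0.1,0.2,-12,0,0,0,8.5],[-0.1,0.2,-14,0,0,0,8.5],[-0.1,0.2,-15.5,0,0,0,8.5],[-0.1,0.2,-17,0,0,0,8.5],[-0.1,0.2,-18,0,0,0,8.5],[-0.1,0.2,-18.6,0,0,0,8.5],[-0.1,0.2,-18.6,0,0,0,8.5],[-0.1,0.2,-18.6,0,0,0,8.5]]]' 40
python3 - <<'E'
from h import *
snap('wrist','w2.png')
E
```

```text
t: 3.3
ee_pos: [0.4261, 0.1994, 0.0409]
tcp_rot: [[0.282, -0.959, 0.001], [-0.959, -0.282, 0.0], [-0.0, -0.001, -1.0]]
force: [-0.2, 0.4, -0.2]
grip_width: 0.0854
```

View pics/w2.png

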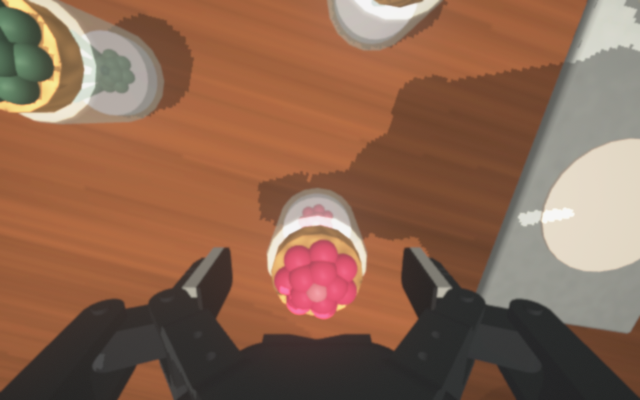

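The jar sits centred between the open fingers, with the flower at (317,283). Closing.

```bash
python3 -m creep '[[[0,0,0,0,0,0,4.6],[0,0,0,0,0,0,4.6],[0,0,0,0,0,0,4.6],[0,0,0,0,0,0,4.6],[0,0,0,0,0,0,4.6],[0,0,0,0,0,0,4.6],[0,0,0,0,0,0,4.6],[0,0,0,0,0,0,4.6]]]' 40
```

```text
t: 4.15
ee_pos: [0.4261, 0.1997, 0.0412]
tcp_rot: [[0.283, -0.959, 0.001], [-0.959, -0.283, 0.0], [-0.0, -0.001, -1.0]]
force: [-1.5, -1.8, 8.1]
grip_width: 0.0505
```

```bash
python3 -m creep '[[[0,0,1,0,0,0,4.6],[0,0,2.5,0,0,0,4.6],[0,0,4,0,0,0,4.6],[0,0,6,0,0,0,4.6],[0,0,8,0,0,0,4.6],[0,0,8,0,0,0,4.6],[0,0,8,0,0,0,4.6]]]'
python3 - <<'E'
from h import *
snap('wrist','w3.png');snap('scene','s3.png')
a=cv2.imread('pics/s3.png')[60:260,280:500];cv2.imwrite('pics/s3c.png',cv2.resize(a,None,fx=2.8,fy=2.8,interpolation=2))
E
```

```text
t: 4.85
ee_pos: [0.4259, 0.1996, 0.1207]
tcp_rot: [[0.283, -0.959, 0.001], [-0.959, -0.283, 0.0], [-0.0, -0.001, -1.0]]
force: [0.6, -0.1, -2.3]
grip_width: 0.0501
```

View pics/w3.png

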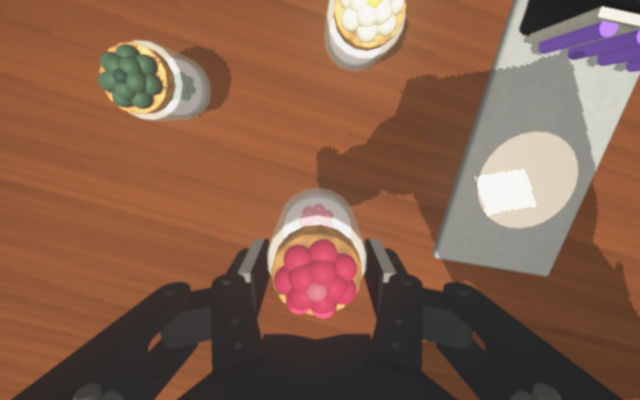

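View pics/s3c.png

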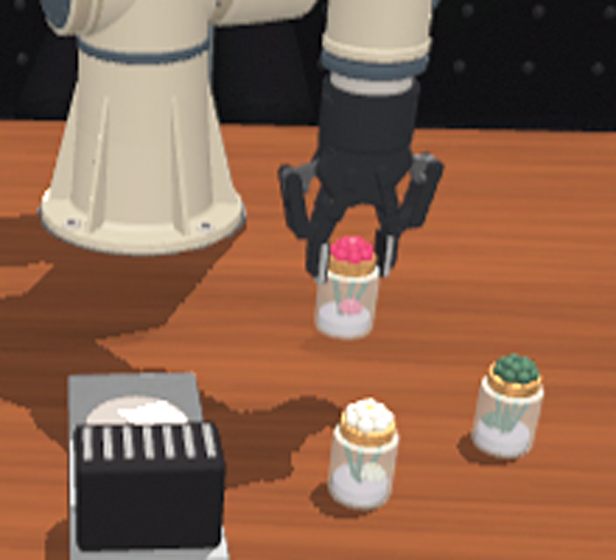

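The jar is held upright, with the flower at (317,281) and the pad at about (528,180).

Run:
```python
from m import *
s=state()['ee_pos'];print(s)
im=cv2.imread('pics/w3.png')[:,:,::-1].copy()
go(im,'wrist',{'pink':((160,100,150),(179,255,255),(260,235,380,325),s[2]-.041+.078)})
hsv=cv2.cvtColor(im,cv2.COLOR_RGB2HSV);m=cv2.inRange(hsv,(0,0,190),(30,60,255));m[:,:450]=0;m[:125]=0;m[235:]=0;m[:,585:]=0
n,l,st,c=cv2.connectedComponentsWithStats(m);i=1+np.argmax(st[1:,4])
cnt=max(cv2.findContours((l==i).astype(np.uint8),0,2)[0],key=len);e=cv2.fitEllipse(cv2.convexHull(cnt));print(st[i],e,ray('wrist',*e[0],.012))
```

```text
[0.42516676 0.19923785 0.11975359]
wrist pink [316.3 278.7] [ 275  240   81   78 4526] [0.4256 0.2016 0.1568]
[ 475  132  103   96 7485] ((526.7591552734375, 179.3463897705078), (88.4940185546875, 108.28621673583984), 53.7786750793457) [0.491773   0.02290847 0.012     ]
```

```bash
python3 -m creep '[[[1,-3,0,0,0,0,4.6],[2.3,-6.5,0,0,0,0,4.6],[3.6,-10,0,0,0,0,4.6],[4.8,-13,0,0,0,0,4.6],[5.7,-15.5,0,0,0,0,4.6],[6.3,-17,0,0,0,0,4.6],[6.6,-18,-1,0,0,0,4.6],[6.6,-18,-2.5,0,0,0,4.6],[6.6,-18,-4,0,0,0,4.6],[6.6,-18,-5,0,0,0,4.6],[6.6,-18,-5.6,0,0,0,4.6],[6.6,-18,-5.9,0,0,0,4.6],[6.6,-18,-5.9,0,0,0,4.6],[6.6,-18,-5.9,0,0,0,4.6]]]'
python3 - <<'E'
from h import *
snap('wrist','w4.png');snap('scene','s4.png');snap('top','t4.png')
a=cv2.imread('pics/t4.png')[130:290,240:420];cv2.imwrite('pics/t4c.png',cv2.resize(a,None,fx=3.5,fy=3.5,interpolation=2))
E
```

```text
t: 6.35
ee_pos: [0.4921, 0.0197, 0.0618]
tcp_rot: [[0.283, -0.959, 0.001], [-0.959, -0.283, 0.0], [0.0, -0.001, -1.0]]
force: [0.0, -0.0, -0.8]
grip_width: 0.05
```

View pics/w4.png

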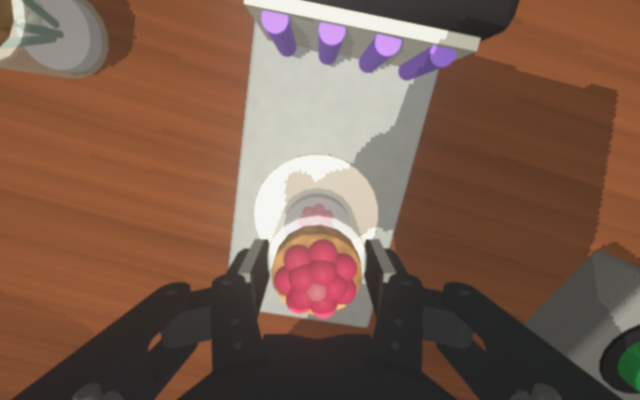

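View pics/t4c.png

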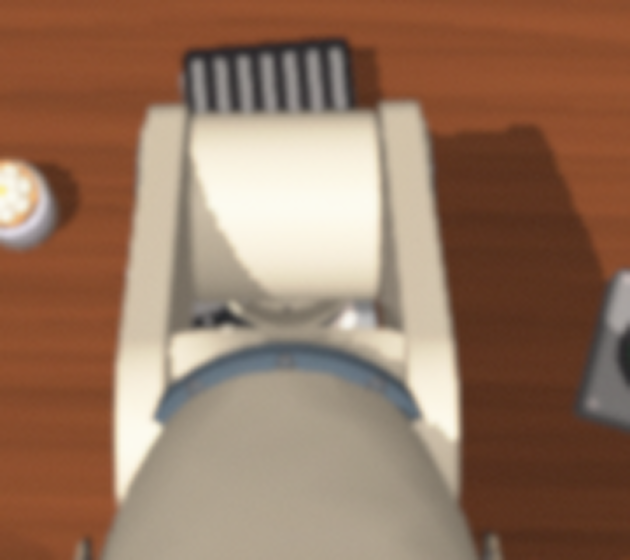

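The jar is centred over the pad (pad left and right edges at 254 and 378, jar centre at 317). Now I'll lower it and release.

```bash
python3 -m creep '[[[0,0,-0.3,0,0,0,4.6],[0,0,-0.6,0,0,0,4.6],[0,0,-0.8,0,0,0,4.6],[0,0,-0.8,0,0,0,4.6],[0,0,-0.8,0,0,0,4.6]]]'; python3 -m creep '[[[0,0,0,0,0,0,5.4],[0,0,0,0,0,0,5.8],[0,0,0,0,0,0,6.5],[0,0,0,0,0,0,7.5],[0,0,0,0,0,0,8.5],[0,0,0,0,0,0,8.5],[0,0,0,0,0,0,8.5],[0,0,0,0,0,0,8.5]]]'; python3 -m creep '[[[0,0,1,0,0,0,8.5],[0,0,3,0,0,0,8.5],[0,0,6,0,0,0,8.5],[0,0,9,0,0,0,8.5],[0,0,12,0,0,0,8.5],[0,0,15,0,0,0,8.5],[0,-3,17,0,0,0,8.5],[0,-7,17,0,0,0,6],[-0.3,-11,17,0,0,0,4],[-0.6,-15,17,0,0,0,0],[-0.9,-18,17,0,0,0,0],[-0.9,-18,17,0,0,0,0],[-0.9,-18,17,0,0,0,0]]]'
python3 - <<'E'
from h import *
snap('wrist','w5.png');snap('scene','s5.png');snap('top','t5.png')
a=cv2.imread('pics/t5.png')[130:290,240:500];cv2.imwrite('pics/t5c.png',cv2.resize(a,None,fx=3,fy=3,interpolation=2))
a=cv2.imread('pics/s5.png')[130:290,200:460];cv2.imwrite('pics/s5c.png',cv2.resize(a,None,fx=3,fy=3,interpolation=2))
E
```

```text
t: 7.0
ee_pos: [0.4917, 0.0195, 0.0533]
tcp_rot: [[0.283, -0.959, -0.0], [-0.959, -0.283, -0.0], [-0.0, 0.0, -1.0]]
force: [-0.0, -0.4, -1.5]
grip_width: 0.0498
t: 7.8
ee_pos: [0.4918, 0.0195, 0.0535]
tcp_rot: [[0.283, -0.959, -0.0], [-0.959, -0.283, -0.0], [0.0, 0.0, -1.0]]
force: [0.3, 0.4, -0.5]
grip_width: 0.0848
t: 9.1
ee_pos: [0.4826, -0.1608, 0.224]
tcp_rot: [[0.281, -0.96, 0.0], [-0.96, -0.281, 0.0], [-0.0, -0.0, -1.0]]
force: [-0.1, -0.1, -0.5]
grip_width: 0.0003
```

View pics/w5.png

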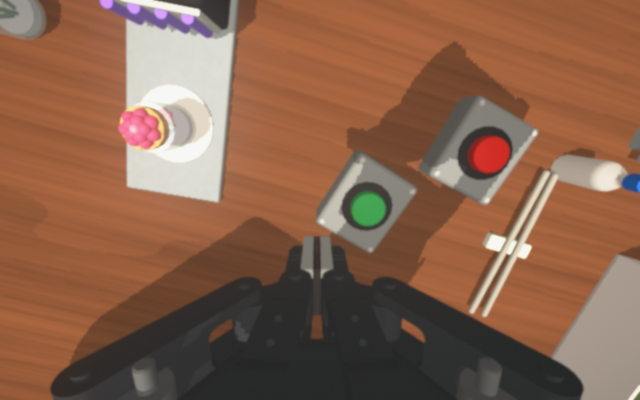

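View pics/t5c.png

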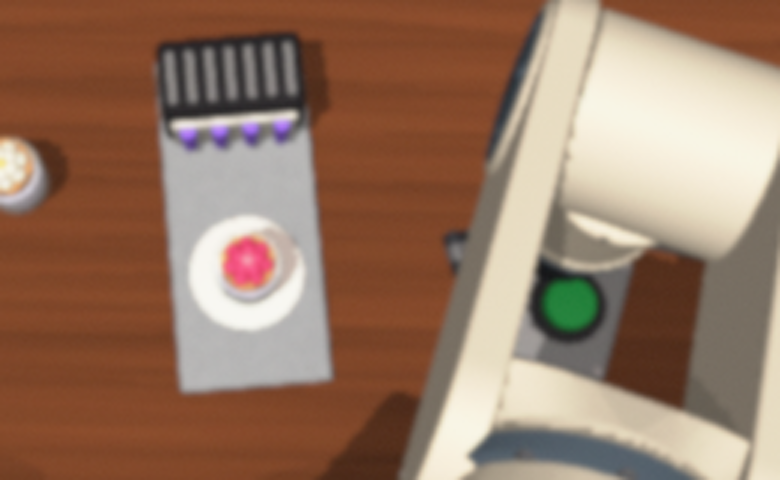

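View pics/s5c.png

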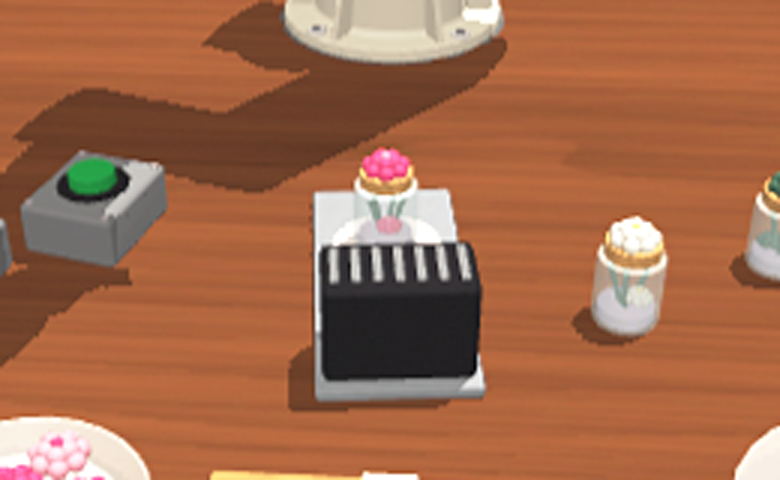

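The jar stands upright and released near the pad's middle. In the wrist view the green button is at (369,209). Measuring both before I press.

Run:
```python
from m import *
print(state()['ee_pos'])
def rd(f): return cv2.imread('pics/'+f)[:,:,::-1].copy()
G=((45,120,80),(75,255,255));P=((160,100,150),(179,255,255))
go(rd('w5.png'),'wrist',{'green':(*G,(330,160,410,250),.06),'pink':(*P,(110,90,180,160),.09)})
go(rd('t5.png'),'top',{'green':(*G,(410,200,450,260),.06),'pink':(*P,(300,200,340,240),.09)})
print(ray('wrist',177,123,.012),ray('top',240+247/3,130+272/3,.012))
```

```text
[ 0.48284041 -0.15954156  0.2237053 ]
wrist green [367.9 208.6] [351 192  35  34 918] [ 0.4683 -0.2224  0.06  ]
wrist pink [139.3 128. ] [ 119  109   41   39 1051] [0.4903 0.0202 0.09  ]
top green [429.8 231.1] [421 223  18  17 243] [ 0.4661 -0.228   0.06  ]
top pink [322.1 216.8] [315 209  16  16 175] [0.4896 0.0172 0.09  ]
[0.4929497  0.02105227 0.012     ] [0.49109641 0.0170264  0.012     ]
```

The jar is within about 3 mm of the pad centre in both views. The green button is at about (0.467, -0.225).

```bash
python3 -m creep '[[[-0.8,-3.5,-1,0,0,0,0],[-1.6,-6.5,-4,0,0,0,0],[-1.6,-6.5,-7.5,0,0,0,0],[-1.6,-6.5,-10,0,0,0,0],[-1.6,-6.5,-12,0,0,0,0],[-1.6,-6.5,-13.2,0,0,0,0],[-1.6,-6.5,-13.5,0,0,0,0],[-1.6,-6.5,-13.5,0,0,0,0],[-1.6,-6.5,-13.5,0,0,0,0]]]'
python3 - <<'E'
from h import *
snap('wrist','w6.png')
E
```

```text
t: 10.15
ee_pos: [0.4676, -0.2255, 0.0895]
tcp_rot: [[0.283, -0.959, 0.001], [-0.959, -0.283, -0.001], [0.001, -0.001, -1.0]]
force: [-0.1, 0.2, -0.4]
grip_width: -0.0002
```

View pics/w6.png

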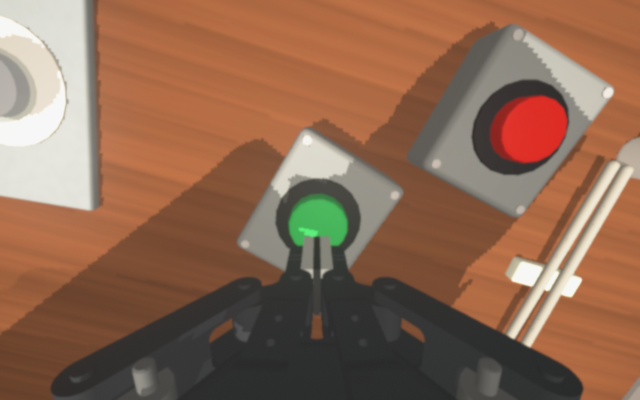

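The fingertips are over the cap's middle, with the cap at (318,220). Pressing.

```bash
python3 -m creep '[[[0,0,-0.5,0,0,0,0],[0,0,-0.9,0,0,0,0],[0,0,-1.2,0,0,0,0],[0,0,-1.5,0,0,0,0],[0,0,-1.8,0,0,0,0],[0,0,-1.8,0,0,0,0],[0,0,-1.8,0,0,0,0]]]'
```

```text
t: 10.9
ee_pos: [0.4668, -0.2255, 0.0704]
tcp_rot: [[0.283, -0.959, -0.0], [-0.959, -0.283, 0.0], [-0.0, 0.0, -1.0]]
force: [-0.1, 0.6, 1.3]
grip_width: -0.0001
```

```bash
for i in 1; do python3 -m creep '[[[0,0,-0.2,0,0,0,0],[0,0,-0.2,0,0,0,0],[0,0,-0.2,0,0,0,0]]]'; done
python3 -m creep '[[[0,0,-0.2,0,0,0,0],[0,0,-0.2,0,0,0,0],[0,0,-0.2,0,0,0,0]]]'
python3 - <<'E'
from h import *
snap('wrist','w7.png');s=state();print(s['ee_pos'],s['force'])
E
```

```text
t: 11.2
ee_pos: [0.4668, -0.2255, 0.0685]
tcp_rot: [[0.283, -0.959, -0.0], [-0.959, -0.283, 0.0], [-0.0, 0.0, -1.0]]
force: [0.1, -0.3, 0.3]
grip_width: -0.0001
t: 11.5
ee_pos: [0.4668, -0.2254, 0.0664]
tcp_rot: [[0.283, -0.959, -0.0], [-0.959, -0.283, 0.0], [-0.0, 0.0, -1.0]]
force: [0.7, -0.9, 0.8]
grip_width: -0.0001
[ 0.46678549 -0.22544523  0.06647053] [-0.21616552  1.07458878  0.11688419]
```

View pics/w7.png

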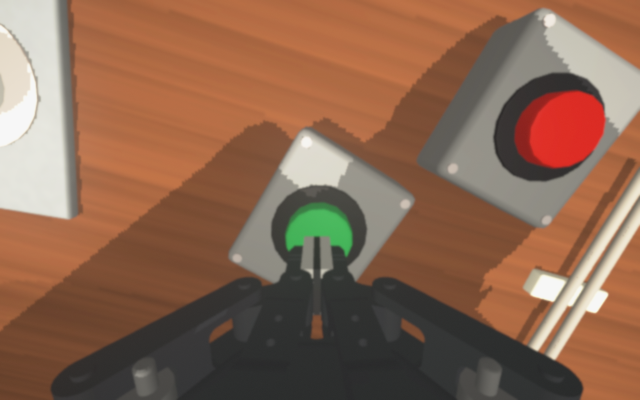

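No contact force yet. Continuing in small steps.

```bash
for i in 1; do python3 -m creep '[[[0,0,-0.2,0,0,0,0],[0,0,-0.2,0,0,0,0],[0,0,-0.2,0,0,0,0]]]'; done
python3 -m creep '[[[0,0,-0.2,0,0,0,0],[0,0,-0.2,0,0,0,0],[0,0,-0.2,0,0,0,0]]]'
python3 - <<'E'
from h import *
s=state();print(s['ee_pos'],s['force'])
snap('scene','s8.png')
a=cv2.imread('pics/s8.png')[130:250,130:300];cv2.imwrite('pics/s8c.png',cv2.resize(a,None,fx=4.5,fy=4.5,interpolation=2))
E
```

```text
t: 11.85
ee_pos: [0.4667, -0.2254, 0.0644]
tcp_rot: [[0.283, -0.959, -0.0], [-0.959, -0.283, 0.0], [-0.0, 0.0, -1.0]]
force: [-0.1, -0.1, -0.3]
grip_width: 0.0001
t: 12.15
ee_pos: [0.4668, -0.2255, 0.0624]
tcp_rot: [[0.283, -0.959, -0.0], [-0.959, -0.283, 0.0], [-0.0, 0.0, -1.0]]
force: [0.0, -0.1, -1.0]
grip_width: 0.0001
[ 0.4667555  -0.22545677  0.06240875] [ 0.0374429  -0.05273574 -0.96550734]
```

View pics/s8c.png

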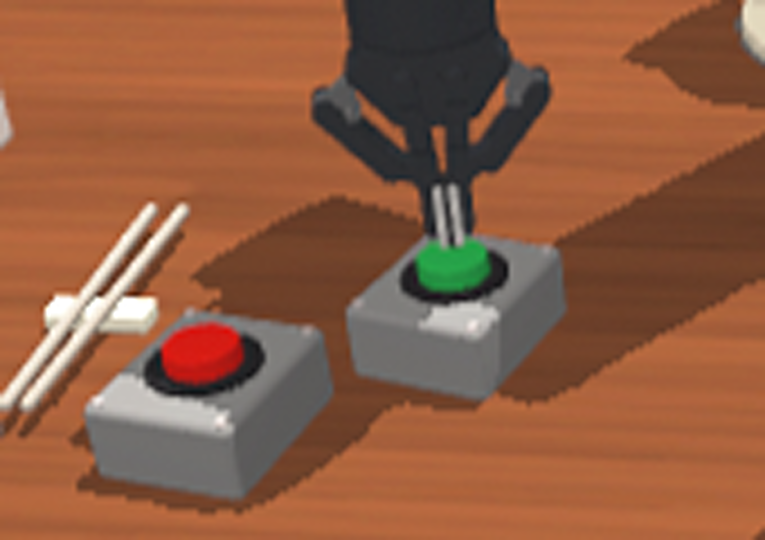

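Run:
```python
from h import *
m=camera_model('wrist');M=np.linalg.inv(np.array(m['mount']));print(np.array(m['mount']).round(4).tolist())
for y in(-.011,0,.011):
  for z in(0,.01,.019):
    p=M@[0,y,z,1];print(y,z,(m['fx']*p[0]/p[2]+m['cx']).round(1),(m['fy']*p[1]/p[2]+m['cy']).round(1))
im=snap('wrist','w8.png');cv2.imwrite('pics/w8c.png',cv2.resize(im[150:300,220:420,::-1],None,fx=4,fy=4,interpolation=2))
```

```text
[[1.0, 0.0004, -0.0003, -0.0021], [-0.0003, 0.9605, 0.2784, -0.0692], [0.0004, -0.2784, 0.9605, -0.1484], [0.0, 0.0, 0.0, 1.0]]
-0.011 0 320.3 226.2
-0.011 0.01 320.1 219.9
-0.011 0.019 319.9 214.9
0 0 320.3 244.6
0 0.01 320.1 237.4
0 0.019 319.9 231.6
0.011 0 320.2 262.3
0.011 0.01 320.0 254.2
0.011 0.019 319.8 247.7
```

View pics/w8c.png

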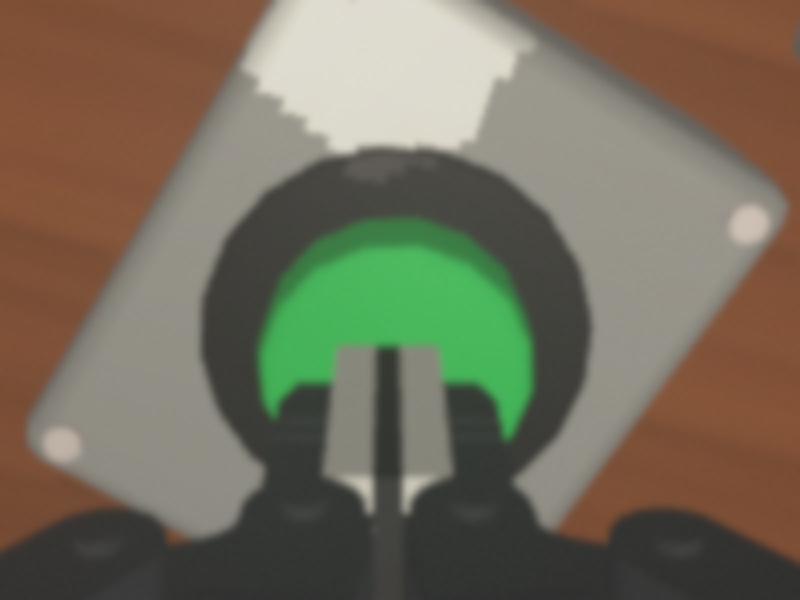

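The wrist view shows the cap still up, with its centre at about (319,245). The pad ends are above it, so the shut tips sit farther back than I assumed. Continuing down.

```bash
for i in 1; do python3 -m creep '[[[0,0,-0.2,0,0,0,0],[0,0,-0.3,0,0,0,0],[0,0,-0.3,0,0,0,0]]]'; done
python3 -m creep '[[[0,0,-0.2,0,0,0,0],[0,0,-0.3,0,0,0,0],[0,0,-0.3,0,0,0,0]]]'
python3 - <<'E'
from h import *
s=state();print(s['ee_pos'],s['force'])
im=snap('wrist','w9.png');cv2.imwrite('pics/w9c.png',cv2.resize(im[150:300,220:420,::-1],None,fx=4,fy=4,interpolation=2))
E
```

```text
t: 12.55
ee_pos: [0.4666, -0.2254, 0.0593]
tcp_rot: [[0.283, -0.959, -0.0], [-0.959, -0.283, 0.0], [-0.0, 0.0, -1.0]]
force: [-0.6, 1.8, 0.1]
grip_width: -0.0002
t: 12.85
ee_pos: [0.4667, -0.2254, 0.0563]
tcp_rot: [[0.283, -0.959, -0.0], [-0.959, -0.283, 0.0], [-0.0, 0.0, -1.0]]
force: [-0.4, 0.3, 0.4]
grip_width: 0.0
[ 0.46666088 -0.22539712  0.05626092] [-0.43174928  0.34321236  0.36687952]
```

View pics/w9c.png

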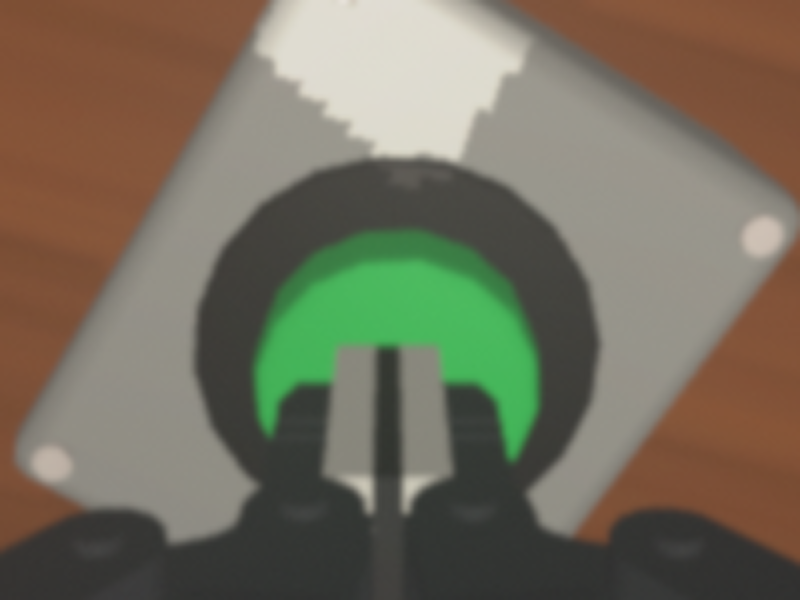

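```bash
python3 -m creep '[[[0,0,-0.2,0,0,0,0],[0,0,-0.3,0,0,0,0],[0,0,-0.3,0,0,0,0]]]'|grep -E 'ee_|force'
python3 -m creep '[[[0,0,-0.2,0,0,0,0],[0,0,-0.3,0,0,0,0],[0,0,-0.3,0,0,0,0]]]'|grep -E 'ee_|force'
python3 - <<'E'
from h import *
im=snap('wrist','w10.png');cv2.imwrite('pics/w10c.png',cv2.resize(im[150:300,220:420,::-1],None,fx=4,fy=4,interpolation=2))
snap('scene','s10.png')
a=cv2.imread('pics/s10.png')[130:250,130:300];cv2.imwrite('pics/s10c.png',cv2.resize(a,None,fx=4.5,fy=4.5,interpolation=2))
E
```

```text
ee_pos: [0.467, -0.2256, 0.0535]
force: [0.8, -0.5, 2.7]
ee_pos: [0.467, -0.2256, 0.0505]
force: [-0.8, -0.6, 4.0]
```

View pics/w10c.png

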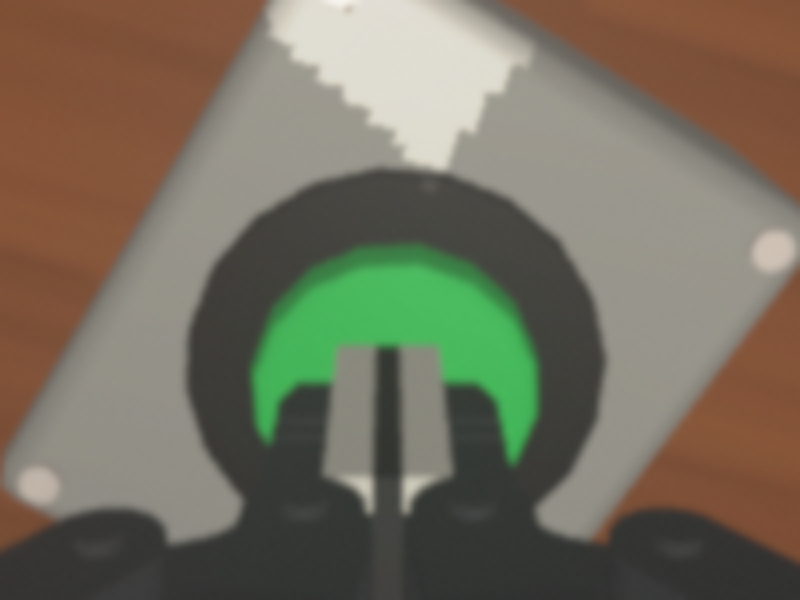

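View pics/s10c.png

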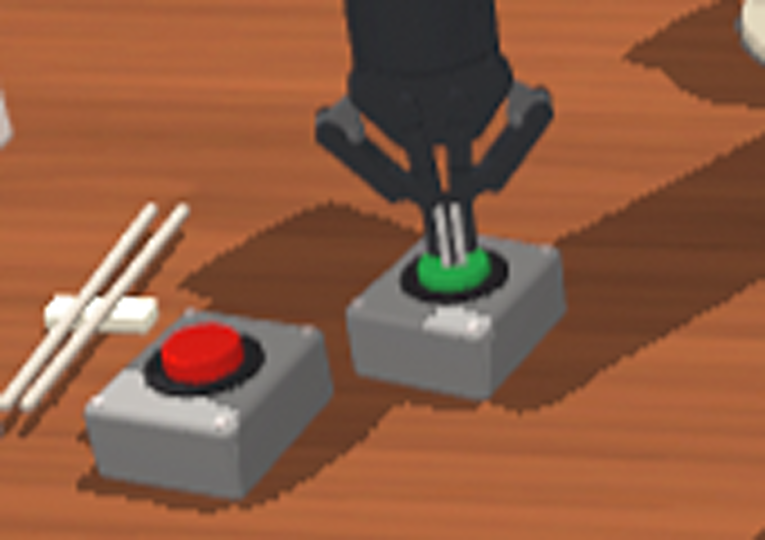

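Contact: force 4 N and the cap partly down. Pressing on to the stop, then holding.

```bash
python3 -m creep '[[[0,0,-0.15,0,0,0,0],[0,0,-0.3,0,0,0,0],[0,0,-0.3,0,0,0,0],[0,0,-0.3,0,0,0,0]]]'|grep -E 'ee_|force'
python3 -m creep '[[[0,0,-0.1,0,0,0,0],[0,0,-0.1,0,0,0,0],[0,0,-0.1,0,0,0,0]]]'|grep -E 'ee_|force'
```

```text
ee_pos: [0.467, -0.2255, 0.0475]
force: [0.2, 0.2, 4.8]
ee_pos: [0.467, -0.2256, 0.0471]
force: [-1.0, 1.0, 12.8]
```

The hard stop is reached at 12.8 N. Holding 3.6 s, then releasing.

```bash
python3 -m creep '[[[0,0,0,0,0,0,0],[0,0,0,0,0,0,0],[0,0,0,0,0,0,0],[0,0,0,0,0,0,0],[0,0,0,0,0,0,0],[0,0,0,0,0,0,0],[0,0,0,0,0,0,0],[0,0,0,0,0,0,0],[0,0,0,0,0,0,0],[0,0,0,0,0,0,0],[0,0,0,0,0,0,0],[0,0,0,0,0,0,0],[0,0,0,0,0,0,0],[0,0,0,0,0,0,0],[0,0,0,0,0,0,0],[0,0,0,0,0,0,0],[0,0,0,0,0,0,0],[0,0,0,0,0,0,0]]]'|grep -E '^t|ee_|force'
python3 - <<'E'
from h import *
im=snap('wrist','w11.png');cv2.imwrite('pics/w11c.png',cv2.resize(im[150:300,220:420,::-1],None,fx=4,fy=4,interpolation=2))
E
python3 -m creep '[[[0,0,0,0,0,0,0],[0,0,0,0,0,0,0],[0,0,0,0,0,0,0],[0,0,0,0,0,0,0],[0,0,0,0,0,0,0],[0,0,0,0,0,0,0],[0,0,0,0,0,0,0],[0,0,0,0,0,0,0],[0,0,0,0,0,0,0],[0,0,0,0,0,0,0],[0,0,0,0,0,0,0],[0,0,0,0,0,0,0],[0,0,0,0,0,0,0],[0,0,0,0,0,0,0],[0,0,0,0,0,0,0],[0,0,0,0,0,0,0],[0,0,0,0,0,0,0],[0,0,0,0,0,0,0]]]'|grep -E '^t|ee_|force'
```

```text
t: 16.1
ee_pos: [0.467, -0.2256, 0.0471]
tcp_rot: [[0.283, -0.959, 0.0], [-0.959, -0.283, -0.0], [0.0, -0.0, -1.0]]
force: [-1.7, 0.9, 12.5]
t: 17.95
ee_pos: [0.467, -0.2256, 0.0471]
tcp_rot: [[0.283, -0.959, 0.0], [-0.959, -0.283, -0.0], [0.0, -0.0, -1.0]]
force: [-0.9, 1.1, 12.3]
```

View pics/w11c.png

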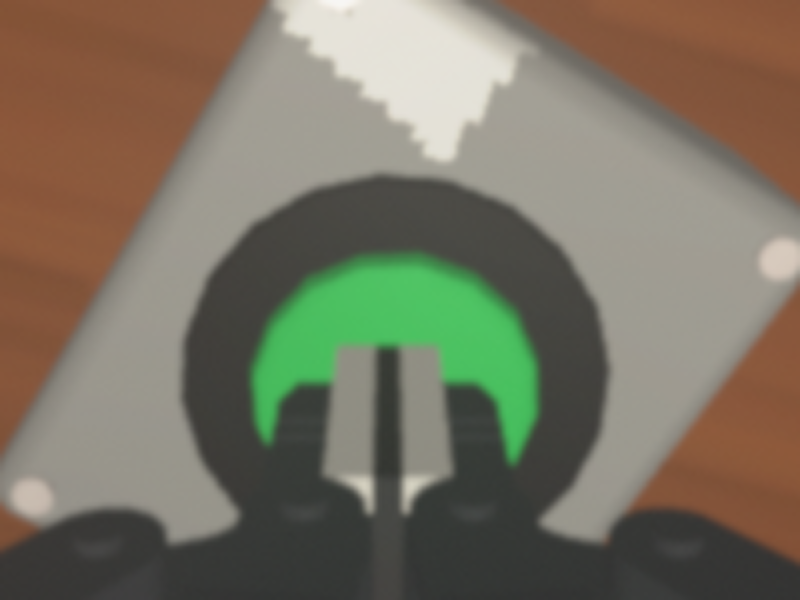

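The cap's side has almost vanished, so it was fully down, steady at 12 N for 3.7 s. Releasing.

```bash
python3 -m creep '[[[0,0,0.5,0,0,0,0],[0,0,1.5,0,0,0,0],[0,0,3,0,0,0,0],[0,0,6,0,0,0,0],[0,0,10,0,0,0,0],[0,0,14,0,0,0,0],[0,0,17,0,0,0,0],[0,0,18,0,0,0,0],[0,0,18,0,0,0,0],[0,0,18,0,0,0,0]]]'|grep -E '^t|ee_|force'
python3 - <<'E'
from m import *
im=snap('wrist','w12.png');t=snap('top','t12.png');s=snap('scene','s12.png')
cv2.imwrite('pics/s12c.png',cv2.resize(s[130:290,140:420,::-1],None,fx=2.8,fy=2.8,interpolation=2))
go(t,'top',{'pink':((160,100,150),(179,255,255),(300,200,340,240),.09)})
print(ray('top',322.2,221,.012))
E
```

```text
t: 18.95
ee_pos: [0.4659, -0.2251, 0.2253]
tcp_rot: [[0.283, -0.959, -0.002], [-0.959, -0.283, 0.001], [-0.001, 0.001, -1.0]]
force: [0.6, 0.8, -0.9]
top pink [322.1 216.8] [315 209  16  16 174] [0.4895 0.0172 0.09  ]
[0.49029152 0.0173261  0.012     ]
```

View pics/s12c.png

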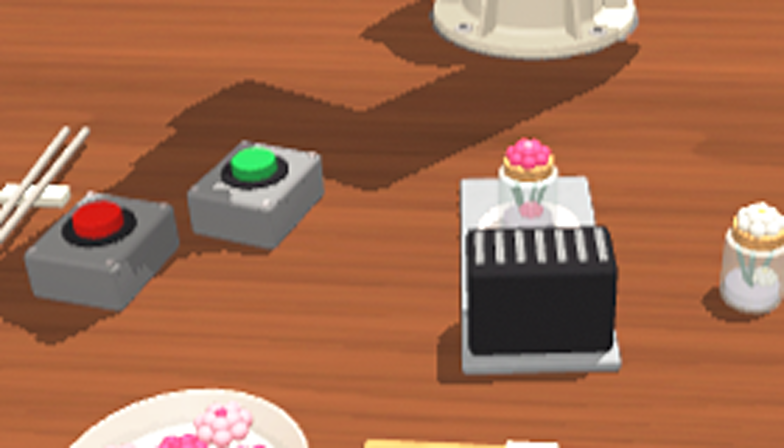

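View pics/w12.png

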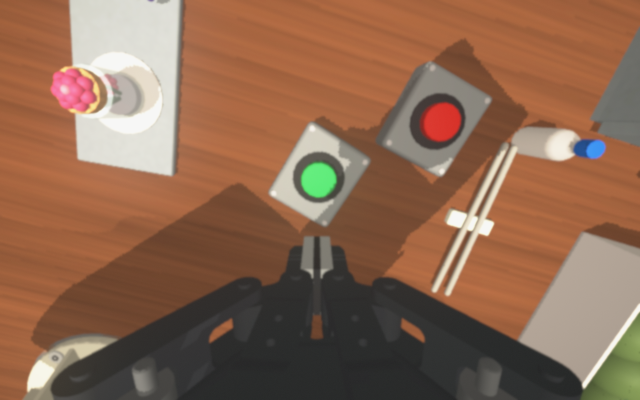

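The green cap is up at (319,180), the red one is untouched at (441,122), the jar is upright on the pad and the arm is clear. Handing in.

```bash
python3 -c "
from station import *
print(hand_in())"
```

```text
the job is handed in; nothing more can be done
None
```

The pink-flower jar is standing released on the middle of the white pad. I pressed the green button to its stop, held it there about 3.7 s at a steady 12 N, and let it up. The red button was never touched, and I handed the job in at about 19 s of the 51 s allowed. `hand_in()` gives no verdict, so I don't have confirmation that it passed.

**Last checks:**
- **Jar:** it stands upright, about 1 mm from the pad centre in the top view. An earlier wrist view put it within 3 mm.
- **Buttons:** the green cap is back up, judged by eye from the pictures. The red cap looks unchanged.
- **Arm:** the gripper is about 0.2 m above the table, with nothing touching it.

**What disagreed:**
- **Fingertips:** the shut fingertips met the green cap about 24 mm lower than the stated 19 mm tip offset predicts. I found contact in small steps, watching the force and the pictures.
- **Camera positions:** the wrist and top cameras differ by 3 to 6 mm in y. A ray from the scene camera onto the green button was off by about 18 mm in x. I relied on the wrist and top views instead.

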